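# Shut and bolt the tool chest

### The arm

A 6-joint arm with a two-finger parallel gripper is mounted at the origin on the work surface. World frame = base frame: x ahead of the robot, y to its left, z up, the work surface at z = 0. Lengths are in m, angles in rad, forces in N, time in s.
With the tool pointing down it reaches from about 0.35 to 0.85 m from the base axis. Payload 8.1 kg.
Tool frame: the origin (TCP) lies on the centre line of the jaws, within the pads' length; the fingertips stand 22 mm ahead of it and the grasp point (between the pads) lies 3 mm ahead of it; z points along the fingers, y is the line along which they close (so a half turn about z gives the same grasp; the last joint's range is limited). The gripper opens to 93 mm and grips with 3 to 60 N. Pads are 15 mm wide; open, the fingers measure 128 mm over their backs; the gripper's body (75 mm by 188 mm) begins 65 mm behind the grasp point.
Start: joints at [1.229, 0.13, 1.488, -0, 1.523, -0.085], TCP at [0.152, 0.58, 0.241] pointing down, gripper open.
Joint ranges: [-2.96, 2.96], [-0.89, 2.26], [0.02, 2.5], [-1.34, 4.48], [0, 2.73], [-2.66, 2.66]. Speed limits (rad/s): [2.39, 2.39, 2.79, 3.14, 3.14, 3.14].

### API

Orientations are given as a unit quaternion [x, y, z, w].
In Python, from station import get_state, camera, calibration, job_done gives the robot as it stands.
- The arm moves only by the tool apply_moves, never from a script. Its argument "deltas" is a list that holds one entry, the list of rows, each a list of 6 numbers: the shift along the tool's x, y, z in mm, then the turn, a rotation vector about the tool's x, y, z in rad. In form: [[[tx, ty, tz, wx, wy, wz], ...]]. A call has exactly 5 rows; each row is the pose to reach, as a shift and turn from the pose commanded when the call began, along the tool's axes at that moment; what a row does not reach only later rows make up. A row lasts 1/10 s, in which the tool goes at most 50 mm and 8.59 degrees, less where a joint would pass 70% of its speed; a pose out of reach is approached as far as the arm can. A call with a gripper value outside its range is refused whole. "hand" is the opening, from -1 (shut) to 1 (fully open), so that 0 is half open, set as the call begins (left out, the last holds). The fingers move at their own pace and stop on an object; "force" is the grip in N (left out, the last holds). Time passes only in rows, so rows that repeat a pose let the fingers close, or fill a call up. It gives the time, the measured TCP pose, the force, the opening and the grip force at its end, in the units of the state.
- get_state(): the state, without advancing time (a new reading comes with each control period).
- camera(name): name is "side" or "top"; returns (picture, depth): 480x640x3 uint8, red, green, blue; 480x640 float32, m along the optical axis (not along the pixel's ray), 0 where there is no reading.
- calibration(name): a dict with "fov_y" (degrees; the focal length in pixels is half the picture's height over the tangent of half this angle, whatever the lens; pixels are square), "cx", "cy" (the principal point, pixels), "k1" (the pictures are not rectified: a ray, as slopes to the right and down, at radius r is drawn at 1 + k1 r^2 times it, then the intrinsics apply), "extrinsics" (4x4, takes a point from world to camera coordinates). Camera axes: x right, y down, z forward; pixel columns grow to the right and rows downward; lengths in m; the calibration is good to about 2 mm. A picture is of the moment at which its call begins. calibration takes no time and is no camera call.
- job_done(): hands the job in; it is judged then, once.
The state is a dict: "time_s": time; "joints": joint angles; "qd": joint speeds; "effort": joint torques, N m; "tcp_pos": TCP position; "tool_rot": TCP orientation; "contact_force": force on the tool from outside, world axes, zero at the start; "moment": the same for the moment, N m; "opening": opening from 0.0 (shut) to 1.0 (fully open); "finger_force": force on a finger pad.
Only numpy, scipy, OpenCV 4.12 (cv2) and the standard library are available. Lean on these libraries where they do the work, as an engineer would, in place of code of your own. Each camera call takes 0.05 s, during which the arm holds its last target. There are 200 camera calls.

### The job

Somebody left the bolt of the red tool chest half out, so its lid cannot go down. Draw the bolt back, shut the lid and press it right down onto its springy seal, then push the bolt all the way across through the brass keeper and fold its yellow-knobbed handle down flat behind the stop bar so that it is locked. Do not ram or force the bolt or the lid against one another, and leave the tools and cans lying around, and the tape on the chest, where they are.

Things in the scene. Friction and masses are not known exactly. Their poses are not given: they have to be found in the camera images.
- chest: Red tool chest, 260 (x) by 460 (y) by 110 mm high, fixed. Origin on the bench under it, 130 mm from its front and back faces, 250 mm from its -y end; x points away from the front face, y along the front, z up. Its -y side (y below 0) is a fixed deck at z 110 mm that carries the bolt; its +y side (y 7 to 210 mm) is the compartment with the lid, whose shut top is level with the deck.
- lid (a joint): Lid angle, rad: 0 = pressed fully shut, grows as the front edge rises, at most 1.35; hinged along the chest's back edge. The hinge is stiff (0.45 N m) and holds the lid at any angle: it must be pushed all the way down, 2 to 5 N until it meets its springy seal at about 0.04 rad, then up to 10 N.
- seal (a joint): Squeeze of the orange sprung strip under the lid's front edge, m: 0 = free, 0.010 = lid fully shut (8 N). A lid that only touches it (0.04 rad) is too high: the bolt butts on the keeper. Pressed right down (10 to 13 N at lid_press) and let go, it rises only to about 0.023 rad: now the bolt's tapered nose can enter and draws the lid down to about 0.01 rad.
- lid_hinge (a point): Point on the hinge axis of the lid (axis along the chest's y), at chest x +127, y +107, z 104 mm.
- lid_press (a point): Point on the lid's outer (upper when shut) face where it is clear to push: 205 mm from the hinge axis and 45 mm from the front edge, 6 mm above the underside of the 6 mm thick, 200 mm wide panel; its own z axis is the normal of the outer face (up when shut; leaning away from the robot when open), its x axis points from the front edge to the hinge.
- lid_panel: The red lid panel with the brass keeper on it: 250 by 200 by 6 mm, about 0.35 kg. Origin on the hinge axis, axes as those of the chest when shut.
- keeper (a point): Centre of the hole of the brass keeper (24 mm long along y, 44 mm wide, stands 40 mm above the lid), on the lid's outer face close to the deck. Hole 20 by 20 mm for the 16 mm bolt, along the chest's y. With the lid shut it lies at chest x -85, y +28, z +132 mm, in line with the bolt.
- bolt (a joint): Travel of the bolt, m: 0 = fully drawn, 0.060 = fully thrown (stop). It slides along the chest's +y, takes about 3 N plus up to some 12 N while the nose pulls the lid down, and stays where it is left. Clear of the lid below 0.012; the lid cannot pass it above that.
- bolt_rod: The steel bolt rod, 16 mm in diameter, with a nose that tapers over the last 16 mm to 6 mm. Origin on its axis at the handle; axes as the chest's; the rod's axis is at chest x -85, z +132 mm, 22 mm above the deck. Runs through two square guides, 36 mm high above the deck, 16 mm long, centred at chest y -150 and -24 mm.
- bolt_tip (a point): Tip of the bolt, 104 mm in +y from the handle; fully thrown it stands 14 mm out beyond the keeper.
- handle (a joint): Angle of the bolt's handle about the bolt's axis, rad: 0 = upright, 1.57 = folded down flat, away from the chest's front (to the chest's +x). Friction 0.08 N m; stays as left. A dark stop bar, 34 mm above the deck, 22 to 34 mm behind the bolt's axis, stops it at about 0.9 rad unless the bolt is within 3 mm of fully thrown; then the handle passes beside the bar's end and lies flat, which locks the bolt.
- knob (a point): Centre of the yellow ball knob, 24 mm in diameter, at the end of the handle, 65 mm from the bolt's axis; the handle itself is a 10 mm round bar. Upright the knob's centre is 87 mm above the deck, and it is at chest y -110 mm with the bolt drawn, -50 mm with it thrown.
- tape: Green roll of tape, 90 mm across, 25 mm high, lying on the deck of the chest behind the bolt. Leave it. Origin: centre of its underside.
- screwdriver: Yellow screwdriver, 200 mm, on the bench. Leave it.
- wrench: Steel wrench, 200 mm, on the bench. Leave it.
- hammer: Hammer with a red handle, 250 mm, on the bench. Leave it.
- spray: Spray can, 66 mm across, 190 mm high. Leave it. Origin: centre of its underside.
- oil: Black bottle, 70 mm across, 170 mm high. Leave it. Origin: centre of its underside.

How it is judged:
By the outcome, as a careful person would: the job done as asked, in the order asked, and still so for the second after the job is handed in, with the robot touching nothing.
It also fails if it takes over 72 s, if anything falls off the work surface, if the arm or the gripper's body presses on something with over 40 N, if the wrist force passes 120 N, or if a joint passes its speed limit or range.

## Working session

There is one attempt and no reset: what is moved stays moved. The work goes in short steps, Python scripts to look and compute and a tool call to move; the robot and the scene stay as the last step left them, time stands still between calls to the robot, and variables do not carry over. Pictures are saved under pics/ and viewed, at most 10 in all, crops included, and the job is handed in when it is done.

Besides the shell and the picture viewer there is one more tool, called after ">>>" in YAML: its name, and indented under it one key for each argument. apply_moves: Moves the arm, as the interface text tells. Its arguments: {"type":"object","properties":{"deltas":{"type":"array","items":{"type":"array","items":{"type":"array","items":{"type":"number"}}}},"hand":{"type":"number"},"force":{"type":"number"}},"required":["deltas"]}

```bash
ls; mkdir -p pics
cat > h.py <<'E'
import numpy as np, cv2
from station import get_state, camera, calibration, job_done
def cloud(name):
    img,d=camera(name); c=calibration(name); H,W=d.shape
    f=H/2/np.tan(np.radians(c["fov_y"])/2); k=c["k1"]
    u,v=np.meshgrid(np.arange(W),np.arange(H))
    X=(u-c["cx"])/f; Y=(v-c["cy"])/f
    x,y=X.copy(),Y.copy()
    for _ in range(8):
        s=1+k*(x*x+y*y); x,y=X/s,Y/s
    P=np.stack([x*d,y*d,d],-1); E=np.array(c["extrinsics"])
    Pw=(P-E[:3,3])@E[:3,:3]
    return img,d,Pw
def save(img,n): cv2.imwrite(n,cv2.cvtColor(img,cv2.COLOR_RGB2BGR))
E
python3 - <<'E'
from h import *
for n in("top","side"):
    img,d,P=cloud(n); save(img,f"pics/{n}0.png"); np.savez(f"{n}0.npz",img=img,d=d,P=P); print(calibration(n))
print(get_state())
E
```

```text
pics
{'fov_y': 45.09838262686566, 'cx': 326.6216344842199, 'cy': 232.9587715565149, 'k1': -0.18562524710820216, 'extrinsics': array([[-0.01470307, -0.99971856, -0.01861767, -0.00513304],
       [-0.98773492,  0.01741646, -0.15516568,  0.55425984],
       [ 0.15544627,  0.01610792, -0.98771301,  1.4238707 ],
       [ 0.        ,  0.        ,  0.        ,  1.        ]])}
{'fov_y': 42.74805159872533, 'cx': 319.11163531189305, 'cy': 237.20731929381424, 'k1': -0.07960391407098923, 'extrinsics': array([[ 0.96606974, -0.25777825,  0.01611325, -0.5590119 ],
       [-0.18556625, -0.7361294 , -0.65090604,  0.17074081],
       [ 0.17965086,  0.62583055, -0.75898728,  1.88514373],
       [ 0.        ,  0.        ,  0.        ,  1.        ]])}
{'time_s': 0.1, 'joints': array([ 1.22859083e+00,  1.31057345e-01,  1.48916657e+00, -9.11128612e-06,
        1.52300484e+00, -8.54019167e-02]), 'qd': array([ 0.00053604, -0.00133087, -0.00218432,  0.00117134, -0.00021526,
       -0.00095202]), 'effort': array([ 5.82297143e-04, -5.61338139e+01, -4.93095303e+01,  7.69254332e-02,
        2.92326522e-02, -1.23041374e-05]), 'tcp_pos': array([0.15221647, 0.57987855, 0.23971131]), 'tool_rot': array([ 1.28048991e-01,  9.91767506e-01, -8.00391580e-04, -1.69126498e-04]), 'contact_force': array([ 0.13175954, -0.63407522,  0.01983395]), 'moment': array([ 0.00627503, -0.00849564, -0.02790399]), 'finger_force': 0.0, 'opening': 0.9976535402738531}
```

View pics/top0.png

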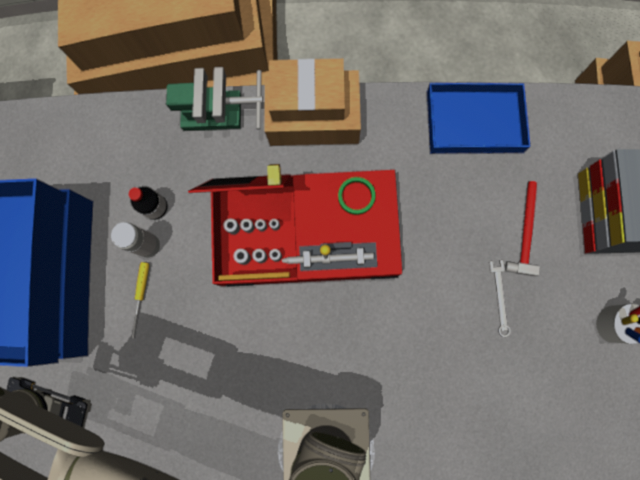

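View pics/side0.png

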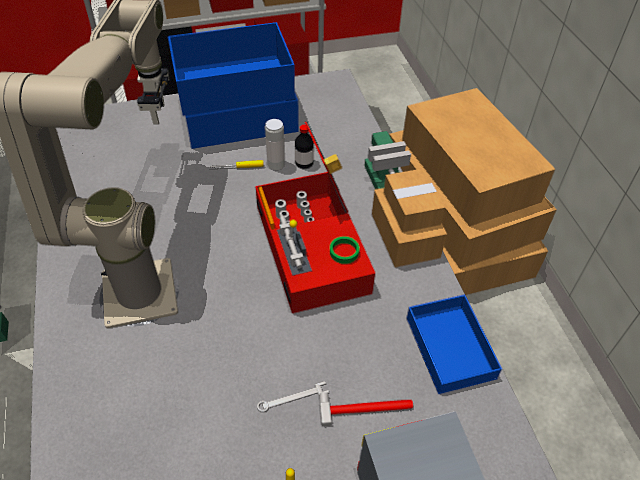

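The top view shows the chest at pixels (210–402, 170–284), the knob at (325, 250), the keeper on the raised lid at (274, 175), and the tape at (356, 195). The side view agrees.

Run:
```python
from h import *
for n in("top","side"):
    a=np.load(f"{n}0.npz"); img,P,d=a["img"],a["P"],a["d"]
    hsv=cv2.cvtColor(img,cv2.COLOR_RGB2HSV); h,s,v=[hsv[...,i].astype(int) for i in range(3)]
    red=((h<6)|(h>174))&(s>150)&(v>60)&(d>0)
    x,y,z=P[...,0],P[...,1],P[...,2]
    roi=(x>.25)&(x<.75)&(y>-.25)&(y<.4)
    deck=red&roi&(abs(z-.11)<.008)
    print(n,"z med deck",np.median(z[deck]),deck.sum())
    pts=P[deck][:,:2].astype(np.float32)
    k=cv2.convexHull(pts); print("rect",cv2.minAreaRect(pts)); print(cv2.boxPoints(cv2.minAreaRect(pts)))
    lid=red&roi&(z>.13); L=P[lid]; c=np.median(L,0); 
    if len(L)>30:
        U,S,V=np.linalg.svd(L-L.mean(0),full_matrices=False); print("lid",len(L),L.min(0),L.max(0),"normal",V[2],S)
    yel=(h>18)&(h<34)&(s>120)&(v>90)&(d>0)&roi&(z>.09)
    nn,lab,st,ce=cv2.connectedComponentsWithStats(yel.astype(np.uint8))
    for i in range(1,nn):
        if st[i,4]>15: q=P[lab==i]; print("yel",st[i],ce[i],np.median(q,0),q.min(0),q.max(0))
    gr=(h>45)&(h<75)&(s>100)&(d>0)&roi&(z>.1); q=P[gr]; print("tape",np.median(q,0),(q.min(0)+q.max(0))/2)
```

```text
top z med deck 0.11162786977364182 8348
rect ((0.5628740191459656, 0.039668455719947815), (0.25910326838493347, 0.45924124121665955), 2.038090467453003)
[[ 0.42523813  0.26453647]
 [ 0.44157052 -0.19441427]
 [ 0.7005099  -0.18519956]
 [ 0.6841775   0.2737512 ]]
lid 561 [ 0.48640924 -0.00219678  0.13124524] [0.68349033 0.26522391 0.35000922] normal [-0.94345741  0.0123527  -0.33126353] [1.43678594 1.04795796 0.28541832]
yel [267 165  14  18 163] [273.90797546 172.80368098] [0.63650332 0.08832557 0.33503481] [0.61813865 0.078598   0.16543296] [0.67181077 0.1234689  0.34572565]
yel [320 245  10  10  85] [324.61176471 249.52941176] [ 0.49151829 -0.0124051   0.20646444] [ 0.48113879 -0.02156474  0.11228462] [0.50166493 0.00134807 0.21375118]
yel [219 273  70   7 255] [252.81960784 276.09411765] [0.44133781 0.16529252 0.11512694] [0.43465352 0.0785749  0.09796474] [0.44771996 0.24603176 0.12375677]
tape [ 0.63111645 -0.0885664   0.13637311] [ 0.63020686 -0.08863404  0.13418516]
side z med deck 0.10980714119977392 4102
rect ((0.562865674495697, 0.03677038848400116), (0.26072463393211365, 0.46921491622924805), 1.883707880973816)
[[ 0.42486203  0.26696596]
 [ 0.44028556 -0.20199543]
 [ 0.7008693  -0.19342518]
 [ 0.6854458   0.2755362 ]]
lid 157 [ 0.5000179  -0.11177251  0.13328933] [0.68124096 0.26235413 0.35195443] normal [ 0.85854451 -0.27975305  0.42969704] [1.16783814 0.53774285 0.35018258]
yel [324 155  17  18 184] [332.49456522 163.11413043] [0.63738118 0.08378255 0.32510858] [0.60884813 0.06830027 0.29264178] [0.65890312 0.10552442 0.3442982 ]
yel [290 220   7   7  40] [292.925 223.2  ] [ 0.49093283 -0.0154818   0.20359767] [ 0.4814807  -0.02472507  0.18818485] [ 0.50077104 -0.00307545  0.21326237]
tape [ 0.62984177 -0.09280541  0.13081823] [ 0.62975682 -0.08272465  0.12641104]
```

>>> apply_moves:
  deltas:
    - [[-25,-25,-30,0,0,-0.146],[-60,-60,-60,0,0,-0.292],[-95,-95,-60,0,0,-0.292],[-130,-130,-60,0,0,-0.292],[-165,-165,-60,0,0,-0.292]]
  hand: 1
  force: 30

```text
time_s: 0.6
tcp_pos: [0.2678, 0.3818, 0.3006]
tool_rot: [-0.018, 1.0, 0.0, 0.0]
contact_force: [1.5, -0.5, -0.2]
opening: 1.002
finger_force: 0.0
```

>>> apply_moves:
  deltas:
    - [[-20,-40,0,0,0,0],[-40,-80,0,0,0,0],[-60,-120,0,0,0,0],[-80,-160,0,0,0,0],[-100,-200,0,0,0,0]]

```text
time_s: 1.1
tcp_pos: [0.3746, 0.1854, 0.3004]
tool_rot: [-0.018, 1.0, 0.0, -0.0]
contact_force: [1.7, 0.2, 0.9]
opening: 1.0
finger_force: 0.0
```

>>> apply_moves:
  deltas:
    - [[-22,-42,0,0,0,0],[-44,-84,0,0,0,0],[-66,-126,0,0,0,0],[-88,-165,0,0,0,0],[-105,-198,0,0,0,0]]

```text
time_s: 1.6
tcp_pos: [0.4868, -0.0094, 0.3002]
tool_rot: [-0.017, 1.0, -0.0, -0.0]
contact_force: [-0.6, 0.1, 0.5]
opening: 1.001
finger_force: 0.0
```

>>> apply_moves:
  deltas:
    - [[0,0,0,0,0,0],[0,0,0,0,0,0],[0,0,0,0,0,0],[0,0,0,0,0,0],[0,0,0,0,0,0]]

```text
time_s: 2.1
tcp_pos: [0.486, -0.0061, 0.3008]
tool_rot: [-0.018, 1.0, 0.0, 0.0]
contact_force: [-0.4, -0.6, 0.5]
opening: 1.001
finger_force: 0.0
```

>>> apply_moves:
  deltas:
    - [[-5,-7,25,0,0,0],[-5,-7,50,0,0,0],[-5,-7,75,0,0,0],[-5,-7,100,0,0,0],[-5,-7,100,0,0,0]]

```text
time_s: 2.6
tcp_pos: [0.489, -0.0129, 0.1969]
tool_rot: [-0.018, 1.0, 0.0, -0.003]
contact_force: [-0.5, -0.4, -0.8]
opening: 1.0
finger_force: 0.0
```

>>> apply_moves:
  deltas:
    - [[0,0,0,0,0,0],[0,0,0,0,0,0],[0,0,0,0,0,0],[0,0,0,0,0,0],[0,0,0,0,0,0]]
  hand: -1
  force: 15

```text
time_s: 3.1
tcp_pos: [0.4919, -0.0139, 0.2014]
tool_rot: [-0.018, 1.0, -0.0, 0.001]
contact_force: [0.4, 0.7, -0.4]
opening: 0.621
finger_force: 0.0
```

>>> apply_moves:
  deltas:
    - [[0,0,0,0,0,0],[0,0,0,0,0,0],[0,0,0,0,0,0],[0,0,0,0,0,0],[0,0,0,0,0,0]]

```text
time_s: 3.6
tcp_pos: [0.4914, -0.0135, 0.2006]
tool_rot: [-0.018, 1.0, 0.0, -0.0]
contact_force: [0.1, 3.3, -0.1]
opening: 0.25
finger_force: 15.0
```

Run:
```python
from h import *
s=get_state(); print(s["tcp_pos"],s["contact_force"],s["opening"],s["finger_force"])
a,_,_=cloud("side"); b,_,_=cloud("top")
save(np.hstack([cv2.resize(a[120:320,200:400],(400,400)),cv2.resize(b[150:300,200:410],(400,400))]),"pics/c1.png")
```

```text
[ 0.49143113 -0.0134646   0.20059256] [ 0.13563747  3.25211942 -0.11376145] 0.24970683355789866 15.000426918268204
```

View pics/c1.png

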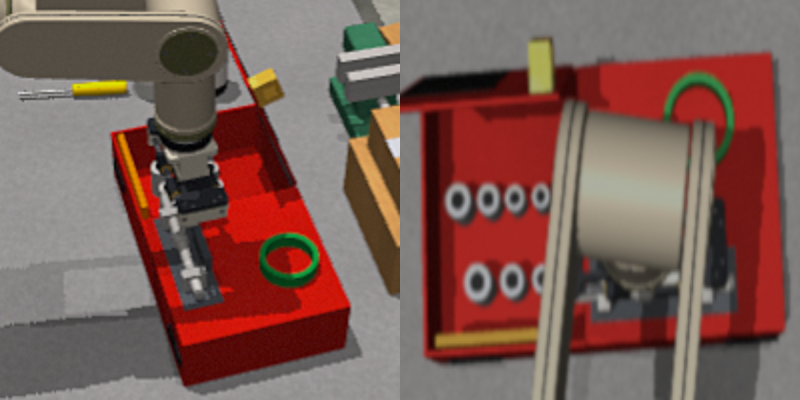

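The crop shows the fingers closed on the knob, at side-crop pixel (185, 215). The opening of 23 mm matches the ball, so I'm drawing the bolt.

>>> apply_moves:
  deltas:
    - [[0,-8,0,0,0,0],[0,-16,0,0,0,0],[0,-24,0,0,0,0],[0,-31,0,0,0,0],[0,-37,0,0,0,0]]

```text
time_s: 4.2
tcp_pos: [0.4927, -0.0512, 0.2006]
tool_rot: [-0.017, 1.0, 0.001, -0.0]
contact_force: [-1.4, 22.0, 4.2]
opening: 0.248
finger_force: 15.0
```

>>> apply_moves:
  deltas:
    - [[0,0,0,0,0,0],[0,0,0,0,0,0],[0,0,0,0,0,0],[0,0,0,0,0,0],[0,0,0,0,0,0]]

```text
time_s: 4.7
tcp_pos: [0.4927, -0.0505, 0.2006]
tool_rot: [-0.018, 1.0, 0.001, -0.0]
contact_force: [-0.7, 8.1, 1.1]
opening: 0.247
finger_force: 15.0
```

>>> apply_moves:
  deltas:
    - [[0,0,0,0,0,0],[0,0,0,0,0,0],[0,0,0,0,0,0],[0,0,0,0,0,0],[0,0,0,0,0,0]]
  hand: 0.2

```text
time_s: 5.2
tcp_pos: [0.4928, -0.0512, 0.2007]
tool_rot: [-0.017, 1.0, -0.0, 0.0]
contact_force: [0.3, -0.6, -0.2]
opening: 0.592
finger_force: 0.0
```

>>> apply_moves:
  deltas:
    - [[0,0,-40,0,0,0],[0,0,-80,0,0,0],[0,0,-120,0,0,0],[0,0,-160,0,0,0],[0,0,-200,0,0,0]]

```text
time_s: 5.7
tcp_pos: [0.4926, -0.0509, 0.4024]
tool_rot: [-0.018, 1.0, -0.0, 0.0]
contact_force: [0.9, 0.1, 0.0]
opening: 0.599
finger_force: 0.0
```

>>> apply_moves:
  deltas:
    - [[0,0,0,0,0,0],[-25,30,0,0,0,0],[-50,60,0,0,0,0],[-75,90,0,0,0,0],[-100,120,0,0,0,0]]
  hand: -1

```text
time_s: 6.2
tcp_pos: [0.5892, 0.0737, 0.3999]
tool_rot: [-0.017, 1.0, -0.0, -0.0]
contact_force: [-0.1, -0.6, 0.4]
opening: 0.219
finger_force: 0.0
```

Run:
```python
from h import *
s=get_state(); print(s["tcp_pos"],s["contact_force"],s["opening"],s["joints"])
a,d,P=cloud("side")
hsv=cv2.cvtColor(a,cv2.COLOR_RGB2HSV); h,sa,v=[hsv[...,i].astype(int) for i in range(3)]
roi=(P[...,0]>.35)&(P[...,0]<.75)&(P[...,1]>-.25)&(P[...,1]<.3)&(d>0)
z=P[...,2]
yel=(h>18)&(h<34)&(sa>120)&(v>90)&roi&(z>.13)
nn,lab,st,ce=cv2.connectedComponentsWithStats(yel.astype(np.uint8))
for i in range(1,nn):
    if st[i,4]>15: q=P[lab==i]; print("yel",st[i],np.median(q,0))
save(cv2.resize(a[100:330,180:400],(640,600)),"pics/c2.png")
# obstacles near: heights behind the lid
m=(P[...,0]>.7)&(P[...,0]<.85)&(P[...,1]>-.1)&(P[...,1]<.45)&(z>.05)&(z<.6)&(d>0)
q=P[m]; print(len(q), q.min(0),q.max(0)) if m.any() else 0
```

```text
[0.58921823 0.0737075  0.39990235] [-0.10180338 -0.55290824  0.44127767] 0.21919593531041429 [ 3.82461861e-02  1.06956420e-01  1.22645043e+00 -2.20764210e-04
  1.80864420e+00 -1.56737414e+00]
yel [324 155  18  18 188] [0.63856943 0.08379053 0.32494918]
yel [293 230   8   8  48] [ 0.49284931 -0.0569463   0.20229615]
2030 [ 0.79837056 -0.09997722  0.0501132 ] [0.84999716 0.31754049 0.20884031]
```

View pics/c2.png

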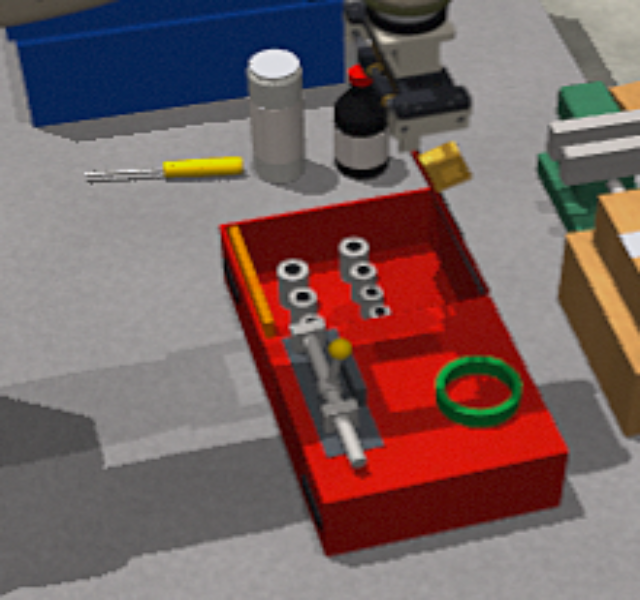

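The crop shows the bolt withdrawn into its guide (tip at 310, 325) with the knob at (340, 349). The lid is still raised. Next I'm going behind the lid.

>>> apply_moves:
  deltas:
    - [[-17,23,0,0,0,0],[-35,46,0,0,0,0],[-52,70,0,0,0,0],[-69,93,0,0,0,0],[-69,93,0,0,0,0]]

```text
time_s: 6.75
tcp_pos: [0.6548, 0.1707, 0.3977]
tool_rot: [-0.019, 1.0, 0.0, -0.002]
contact_force: [0.2, 0.3, -0.8]
opening: 0.002
finger_force: 0.0
```

>>> apply_moves:
  deltas:
    - [[0,0,20,0,0,0],[0,0,40,0,0,0],[0,0,60,0,0,0],[0,0,78,0,0,0],[0,0,78,0,0,0]]

```text
time_s: 7.25
tcp_pos: [0.6526, 0.1671, 0.3185]
tool_rot: [-0.017, 1.0, -0.001, -0.003]
contact_force: [-1.0, 0.3, -0.6]
opening: 0.002
finger_force: 0.0
```

>>> apply_moves:
  deltas:
    - [[3,0,0,0,0,0],[6,0,0,0,0,0],[9,0,0,0,0,0],[12,0,0,0,0,0],[15,0,0,0,0,0]]

```text
time_s: 7.75
tcp_pos: [0.6391, 0.1675, 0.3234]
tool_rot: [-0.018, 1.0, 0.0, 0.001]
contact_force: [-0.4, 0.1, -0.1]
opening: 0.004
finger_force: 0.0
```

>>> apply_moves:
  deltas:
    - [[8,0,0,0,0,0],[16,0,1,0,0,0],[25,0,5,0,0,0],[35,0,9,0,0,0],[44,0,14,0,0,0]]

```text
time_s: 8.25
tcp_pos: [0.5946, 0.1659, 0.309]
tool_rot: [-0.018, 1.0, 0.0, 0.001]
contact_force: [0.9, 0.2, 2.2]
opening: 0.004
finger_force: 0.7
```

>>> apply_moves:
  deltas:
    - [[9,0,5,0,0,0],[26,0,16,0,0,0],[42,0,30,0,0,0],[57,0,45,0,0,0],[70,0,61,0,0,0]]

```text
time_s: 8.75
tcp_pos: [0.5243, 0.1634, 0.2476]
tool_rot: [-0.018, 1.0, 0.0, 0.001]
contact_force: [1.4, 0.4, 0.1]
opening: 0.006
finger_force: 0.5
```

>>> apply_moves:
  deltas:
    - [[11,0,17,0,0,0],[21,0,36,0,0,0],[28,0,55,0,0,0],[34,0,75,0,0,0],[36,0,85,0,0,0]]

```text
time_s: 9.25
tcp_pos: [0.4874, 0.1619, 0.1608]
tool_rot: [-0.018, 1.0, -0.0, -0.001]
contact_force: [-0.9, 0.7, 0.4]
opening: 0.008
finger_force: 0.1
```

>>> apply_moves:
  deltas:
    - [[1,0,5,0,0,0],[2,0,10,0,0,0],[2,0,14,0,0,0],[2,0,17,0,0,0],[2,0,20,0,0,0]]

```text
time_s: 9.75
tcp_pos: [0.4877, 0.1621, 0.1429]
tool_rot: [-0.018, 1.0, 0.0, 0.0]
contact_force: [-0.5, -0.4, 0.4]
opening: 0.003
finger_force: 0.1
```

>>> apply_moves:
  deltas:
    - [[0,0,1,0,0,0],[0,0,2,0,0,0],[0,0,3,0,0,0],[0,0,4,0,0,0],[0,0,5,0,0,0]]

```text
time_s: 10.25
tcp_pos: [0.4873, 0.1621, 0.1378]
tool_rot: [-0.018, 1.0, 0.0, 0.0]
contact_force: [-1.3, -0.1, 3.6]
opening: 0.006
finger_force: 1.6
```

Run:
```python
from h import *
s=get_state(); print(s["tcp_pos"],s["contact_force"])
a,d,P=cloud("side")
save(cv2.resize(a[100:330,180:400],(640,600)),"pics/c3.png")
```

```text
[0.48729036 0.16210754 0.13782522] [-1.33109627 -0.11130994  3.62253586]
```

View pics/c3.png

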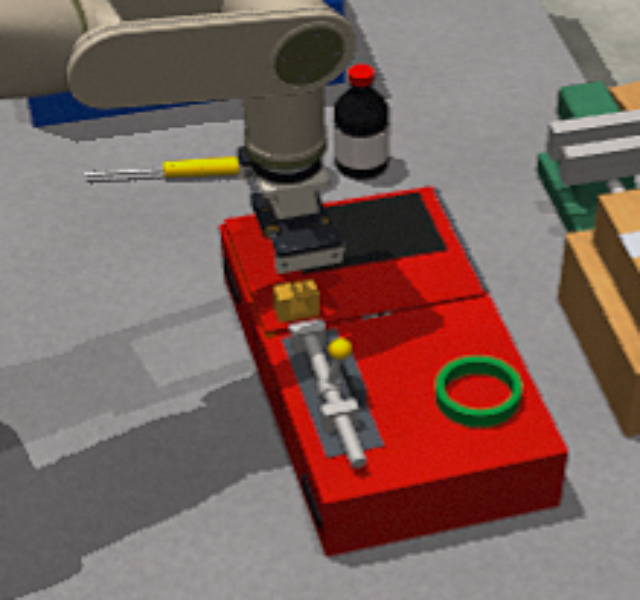

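The lid is down with the keeper at crop (297, 300), in line with the bolt. I'm pressing it onto the seal.

>>> apply_moves:
  deltas:
    - [[0,0,1,0,0,0],[0,0,2,0,0,0],[0,0,3,0,0,0],[0,0,3,0,0,0],[0,0,3,0,0,0]]

```text
time_s: 10.8
tcp_pos: [0.4872, 0.1621, 0.1347]
tool_rot: [-0.018, 1.0, -0.0, -0.0]
contact_force: [-3.2, -0.1, 5.1]
opening: 0.004
finger_force: 2.5
```

>>> apply_moves:
  deltas:
    - [[0,0,1,0,0,0],[0,0,2,0,0,0],[0,0,2,0,0,0],[0,0,2,0,0,0],[0,0,2,0,0,0]]

```text
time_s: 11.3
tcp_pos: [0.4871, 0.1621, 0.1329]
tool_rot: [-0.018, 1.0, -0.0, -0.0]
contact_force: [-4.4, -1.7, 6.1]
opening: 0.004
finger_force: 3.4
```

>>> apply_moves:
  deltas:
    - [[0,0,0.5,0,0,0],[0,0,1,0,0,0],[0,0,1.5,0,0,0],[0,0,1.5,0,0,0],[0,0,1.5,0,0,0]]

```text
time_s: 11.8
tcp_pos: [0.4871, 0.1621, 0.1322]
tool_rot: [-0.018, 1.0, -0.0, -0.0]
contact_force: [-8.4, -2.0, 12.8]
opening: 0.005
finger_force: 6.7
```

Force is 12.8 N and the fingers have stopped at tip height 110 mm, so the lid is fully down. I'm lifting off and moving above the knob.

>>> apply_moves:
  deltas:
    - [[0,0,0,0,0,0],[0,0,0,0,0,0],[0,0,-5,0,0,0],[0,0,-25,0,0,0],[0,0,-65,0,0,0]]

```text
time_s: 12.3
tcp_pos: [0.4851, 0.1615, 0.1931]
tool_rot: [-0.018, 1.0, -0.001, -0.003]
contact_force: [0.5, 0.6, 0.1]
opening: 0.002
finger_force: 0.0
```

>>> apply_moves:
  deltas:
    - [[0,0,-40,0,0,0],[0,-40,-80,0,0,0],[0,-80,-100,0,0,0],[0,-120,-100,0,0,0],[0,-160,-100,0,0,0]]
  hand: 0.2

```text
time_s: 12.8
tcp_pos: [0.4936, 0.0006, 0.2975]
tool_rot: [-0.018, 1.0, -0.0, 0.002]
contact_force: [0.7, -0.5, -0.6]
opening: 0.388
finger_force: 0.0
```

Run:
```python
from h import *
s=get_state(); p=s["tcp_pos"]; print(p,s["contact_force"],s["opening"])
a,d,P=cloud("side")
hsv=cv2.cvtColor(a,cv2.COLOR_RGB2HSV); h,sa,v=[hsv[...,i].astype(int) for i in range(3)]
red=((h<6)|(h>174))&(sa>150)&(v>40)&(d>0)
c,sn=np.cos(.0356),np.sin(.0356)
X=P[...,0]-.562;Y=P[...,1]-.0585;xc=c*X+sn*Y;yc=-sn*X+c*Y;z=P[...,2]
lid=red&(yc>.05)&(yc<.2)&(xc>-.11)&(xc<.11)&(z>.09)&(z<.16)
dk=red&(yc<-.01)&(yc>-.24)&(xc>-.12)&(xc<.12)&(z>.09)&(z<.13)
A=np.c_[xc[lid],np.ones(lid.sum())]; print("lid slope,z@hinge",np.linalg.lstsq(A,z[lid],rcond=None)[0],lid.sum())
A=np.c_[xc[dk],np.ones(dk.sum())]; print("deck",np.linalg.lstsq(A,z[dk],rcond=None)[0])
yel=(h>18)&(h<34)&(sa>120)&(v>90)&(z>.13)&(yc<0)&(yc>-.2)&(xc>-.12)&(xc<0)&(d>0)
q=P[yel]; print("knob",np.median(q,0),yel.sum(), "chest",np.median(xc[yel]),np.median(yc[yel]))
```

```text
[0.49362397 0.00060835 0.29751092] [ 0.71425964 -0.51255951 -0.60018487] 0.38811342123482473
lid slope,z@hinge [-0.01997818  0.11259376] 841
deck [0.00122675 0.11007575]
knob [ 0.49187628 -0.05656599  0.20411947] 46 chest -0.07420352934301684 -0.11276884864105521
```

Lid sits at about 0.021 rad, as expected. I'm regripping the knob.

>>> apply_moves:
  deltas:
    - [[0,-26,0,0,0,0],[0,-52,0,0,0,0],[0,-52,30,0,0,0],[0,-52,65,0,0,0],[0,-52,97,0,0,0]]

```text
time_s: 13.35
tcp_pos: [0.4948, -0.05, 0.1976]
tool_rot: [-0.017, 1.0, -0.0, 0.0]
contact_force: [0.3, -0.8, -0.6]
opening: 0.601
finger_force: 0.0
```

>>> apply_moves:
  deltas:
    - [[0,0,0,0,0,0],[0,0,0,0,0,0],[0,0,0,0,0,0],[0,0,0,0,0,0],[0,0,0,0,0,0]]
  hand: -1
  force: 25

```text
time_s: 13.85
tcp_pos: [0.4959, -0.0499, 0.2011]
tool_rot: [-0.018, 1.0, -0.0, 0.002]
contact_force: [0.3, -0.2, 4.9]
opening: 0.243
finger_force: 25.0
```

>>> apply_moves:
  deltas:
    - [[0,0,0,0,0,0],[0,0,0,0,0,0],[0,0,0,0,0,0],[0,0,0,0,0,0],[0,0,0,0,0,0]]

```text
time_s: 14.35
tcp_pos: [0.4959, -0.0499, 0.201]
tool_rot: [-0.018, 1.0, -0.0, 0.002]
contact_force: [0.8, 0.9, 6.3]
opening: 0.241
finger_force: 25.0
```

>>> apply_moves:
  deltas:
    - [[0,5,0,0,0,0],[0,10,0,0,0,0],[0,14,0,0,0,0],[0,17,0,0,0,0],[0,20,0,0,0,0]]

```text
time_s: 14.85
tcp_pos: [0.4952, -0.0305, 0.2011]
tool_rot: [-0.017, 1.0, -0.001, 0.002]
contact_force: [0.7, -2.7, 6.5]
opening: 0.24
finger_force: 25.0
```

>>> apply_moves:
  deltas:
    - [[0,2,0,0,0,0],[0,4,0,0,0,0],[0,6,0,0,0,0],[0,8,0,0,0,0],[0,10,0,0,0,0]]

```text
time_s: 15.35
tcp_pos: [0.4949, -0.0205, 0.201]
tool_rot: [-0.017, 1.0, -0.001, 0.002]
contact_force: [-1.0, -2.8, 6.0]
opening: 0.242
finger_force: 25.0
```

>>> apply_moves:
  deltas:
    - [[0,2,0,0,0,0],[0,4,0,0,0,0],[0,6,0,0,0,0],[0,8,0,0,0,0],[0,10,0,0,0,0]]

```text
time_s: 15.85
tcp_pos: [0.4946, -0.0118, 0.2011]
tool_rot: [-0.017, 1.0, -0.002, 0.002]
contact_force: [0.6, -8.6, 6.3]
opening: 0.242
finger_force: 25.0
```

>>> apply_moves:
  deltas:
    - [[0,2,0,0,0,0],[0,4,0,0,0,0],[0,6,0,0,0,0],[0,8,0,0,0,0],[0,10,0,0,0,0]]

```text
time_s: 16.35
tcp_pos: [0.4942, -0.0014, 0.2011]
tool_rot: [-0.017, 1.0, -0.002, 0.002]
contact_force: [1.2, -7.9, 6.3]
opening: 0.241
finger_force: 25.0
```

>>> apply_moves:
  deltas:
    - [[0,2,0,0,0,0],[0,4,0,0,0,0],[0,6,0,0,0,0],[0,8,0,0,0,0],[0,10,0,0,0,0]]

```text
time_s: 16.85
tcp_pos: [0.4939, 0.0086, 0.2011]
tool_rot: [-0.017, 1.0, -0.002, 0.002]
contact_force: [1.0, -7.7, 5.8]
opening: 0.243
finger_force: 25.0
```

>>> apply_moves:
  deltas:
    - [[0,0.5,0,0,0,0],[0,1,0,0,0,0],[0,1.5,0,0,0,0],[0,2,0,0,0,0],[0,2,0,0,0,0]]

```text
time_s: 17.35
tcp_pos: [0.4938, 0.0105, 0.2011]
tool_rot: [-0.017, 1.0, -0.002, 0.002]
contact_force: [0.1, -7.3, 7.0]
opening: 0.241
finger_force: 25.0
```

>>> apply_moves:
  deltas:
    - [[0,0.5,0,0,0,0],[0,1,0,0,0,0],[0,1,0,0,0,0],[0,1,0,0,0,0],[0,1,0,0,0,0]]

```text
time_s: 17.85
tcp_pos: [0.4938, 0.0107, 0.2011]
tool_rot: [-0.017, 1.0, -0.002, 0.002]
contact_force: [0.5, -11.6, 5.5]
opening: 0.238
finger_force: 25.0
```

Run:
```python
from h import *
a,d,P=cloud("side")
save(cv2.resize(a[180:300,240:360],(600,600),interpolation=cv2.INTER_CUBIC),"pics/c4.png")
print(get_state()["contact_force"])
```

```text
[ -0.56382863 -10.89662893   5.77950705]
```

View pics/c4.png

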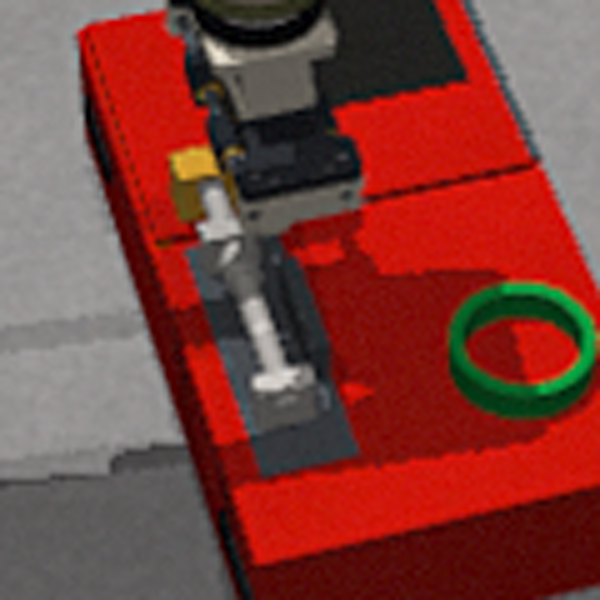

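The bolt has hit its stop: force rose while position held, and the crop shows the rod in the keeper at (200, 190). Now I'm folding the handle.

>>> apply_moves:
  deltas:
    - [[-7,0,2,0,0,0],[-15,0,5,0,0,0],[-22,0,9,0,0,0],[-28,0,13,0,0,0],[-34,0,18,0,0,0]]
  force: 15

```text
time_s: 18.4
tcp_pos: [0.5278, 0.0118, 0.1824]
tool_rot: [-0.017, 1.0, -0.002, 0.001]
contact_force: [0.3, -11.9, 2.0]
opening: 0.246
finger_force: 15.0
```

>>> apply_moves:
  deltas:
    - [[-4,0,5,0,0,0],[-8,0,10,0,0,0],[-11,0,16,0,0,0],[-14,0,22,0,0,0],[-16,0,29,0,0,0]]

```text
time_s: 18.9
tcp_pos: [0.5446, 0.0124, 0.1538]
tool_rot: [-0.017, 1.0, -0.002, 0.002]
contact_force: [3.4, -11.5, 2.9]
opening: 0.243
finger_force: 15.0
```

>>> apply_moves:
  deltas:
    - [[-1,0,4,0,0,0],[-2,0,8,0,0,0],[-2,0,12,0,0,0],[-2,0,15,0,0,0],[-2,0,15,0,0,0]]

```text
time_s: 19.4
tcp_pos: [0.5464, 0.0125, 0.1384]
tool_rot: [-0.017, 1.0, -0.002, 0.002]
contact_force: [6.2, -12.0, -0.9]
opening: 0.248
finger_force: 15.0
```

>>> apply_moves:
  deltas:
    - [[0,0,0,0,0,0],[0,0,0,0,0,0],[0,0,0,0,0,0],[0,0,0,0,0,0],[0,0,0,0,0,0]]
  hand: 0

```text
time_s: 19.9
tcp_pos: [0.5444, 0.0152, 0.137]
tool_rot: [-0.018, 1.0, 0.0, -0.0]
contact_force: [-1.2, 0.2, 0.3]
opening: 0.497
finger_force: 0.0
```

>>> apply_moves:
  deltas:
    - [[0,0,-15,0,0,0],[0,0,-30,0,0,0],[0,0,-45,0,0,0],[0,0,-60,0,0,0],[0,0,-60,0,0,0]]

```text
time_s: 20.4
tcp_pos: [0.5464, 0.0149, 0.2011]
tool_rot: [-0.018, 1.0, -0.0, 0.003]
contact_force: [0.9, -0.1, 0.3]
opening: 0.502
finger_force: 0.0
```

>>> apply_moves:
  deltas:
    - [[0,0,0,0,0,0],[0,0,0,0,0,0],[0,0,0,0,0,0],[0,0,0,0,0,0],[0,0,0,0,0,0]]
  hand: -1

```text
time_s: 20.9
tcp_pos: [0.5442, 0.015, 0.1966]
tool_rot: [-0.018, 1.0, 0.0, -0.0]
contact_force: [1.4, -0.2, 0.2]
opening: 0.12
finger_force: 0.0
```

>>> apply_moves:
  deltas:
    - [[0,0,5,0,0,0],[0,0,10,0,0,0],[0,0,15,0,0,0],[0,0,20,0,0,0],[0,0,25,0,0,0]]

```text
time_s: 21.4
tcp_pos: [0.5444, 0.015, 0.1716]
tool_rot: [-0.018, 1.0, 0.0, -0.0]
contact_force: [1.7, 0.3, 1.3]
opening: 0.008
finger_force: 0.5
```

>>> apply_moves:
  deltas:
    - [[0,0,1,0,0,0],[0,0,2,0,0,0],[0,0,3,0,0,0],[0,0,4,0,0,0],[0,0,5,0,0,0]]

```text
time_s: 21.9
tcp_pos: [0.5448, 0.015, 0.1674]
tool_rot: [-0.018, 1.0, -0.0, 0.0]
contact_force: [0.4, -0.3, 1.3]
opening: 0.004
finger_force: 0.5
```

>>> apply_moves:
  deltas:
    - [[0,0,0.5,0,0,0],[0,0,1,0,0,0],[0,0,1.5,0,0,0],[0,0,1.5,0,0,0],[0,0,1.5,0,0,0]]

```text
time_s: 22.4
tcp_pos: [0.5447, 0.015, 0.1659]
tool_rot: [-0.018, 1.0, -0.0, 0.0]
contact_force: [1.6, -0.0, 3.2]
opening: 0.004
finger_force: 1.5
```

Firm contact at tip height 144 mm matches the top of the ball lying flat. I'll add a small extra press, retreat, and check.

>>> apply_moves:
  deltas:
    - [[0,0,0.5,0,0,0],[0,0,1,0,0,0],[0,0,1,0,0,0],[0,0,1,0,0,0],[0,0,1,0,0,0]]

```text
time_s: 22.9
tcp_pos: [0.5448, 0.015, 0.1655]
tool_rot: [-0.018, 1.0, -0.0, 0.0]
contact_force: [-0.6, -0.1, 7.7]
opening: 0.003
finger_force: 3.8
```

>>> apply_moves:
  deltas:
    - [[0,0,-10,0,0,0],[0,0,-40,0,0,0],[0,0,-80,0,0,0],[0,0,-120,0,0,0],[0,0,-160,0,0,0]]

```text
time_s: 23.4
tcp_pos: [0.5439, 0.015, 0.3261]
tool_rot: [-0.018, 1.0, 0.0, -0.001]
contact_force: [0.1, 0.3, -0.1]
opening: 0.001
finger_force: 0.0
```

>>> apply_moves:
  deltas:
    - [[40,0,0,0,0,0],[80,0,0,0,0,0],[120,0,0,0,0,0],[150,0,0,0,0,0],[150,0,0,0,0,0]]

```text
time_s: 23.9
tcp_pos: [0.3923, 0.0098, 0.3253]
tool_rot: [-0.018, 1.0, -0.0, 0.0]
contact_force: [0.8, -0.1, 0.0]
opening: 0.005
finger_force: 0.0
```

Run:
```python
from h import *
s=get_state(); print(s["tcp_pos"],s["contact_force"])
a,d,P=cloud("side")
hsv=cv2.cvtColor(a,cv2.COLOR_RGB2HSV); h,sa,v=[hsv[...,i].astype(int) for i in range(3)]
red=((h<6)|(h>174))&(sa>150)&(v>40)&(d>0)
c,sn=np.cos(.0356),np.sin(.0356)
X=P[...,0]-.562;Y=P[...,1]-.0585;xc=c*X+sn*Y;yc=-sn*X+c*Y;z=P[...,2]
lid=red&(yc>.05)&(yc<.2)&(xc>-.11)&(xc<.11)&(z>.09)&(z<.16)
print("lid slope",np.polyfit(xc[lid],z[lid],1))
yel=(h>18)&(h<34)&(sa>120)&(v>90)&(z>.12)&(yc<0)&(yc>-.2)&(xc>-.12)&(xc<.05)&(d>0)
print("knob",yel.sum(),np.median(xc[yel]),np.median(yc[yel]),z[yel].max())
gr=(h>45)&(h<75)&(sa>100)&(d>0)&(z>.1)&(abs(xc)<.13)&(abs(yc)<.25); print("tape",np.median(P[gr],0))
save(cv2.resize(a[180:300,240:360],(600,600),interpolation=cv2.INTER_CUBIC),"pics/c5.png")
```

```text
[0.39226409 0.00976142 0.32529711] [ 0.76976669 -0.0971708   0.00718489]
lid slope [-0.00673597  0.11147091]
knob 42 -0.02143115900119834 -0.052137992116785374 0.14952288188241714
tape [ 0.62943282 -0.09168653  0.13088202]
```

View pics/c5.png

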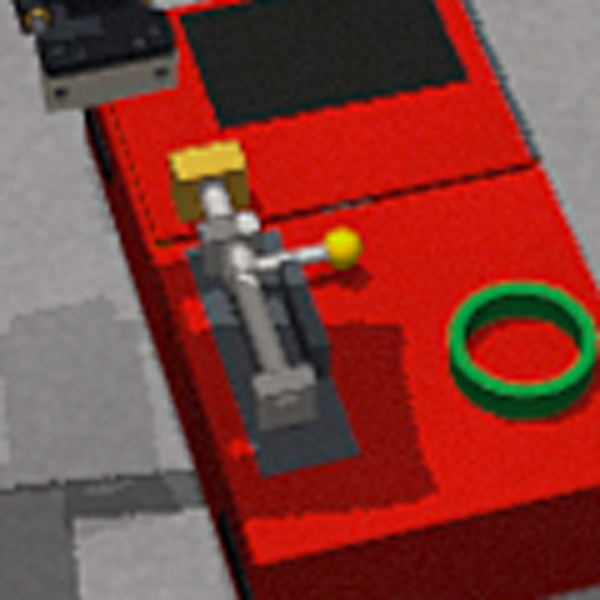

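The crop shows the handle flat to the right with the knob at (343, 248), past the bar's end. The rod is in the keeper at (212, 190), and the lid is at about 0.007 rad. The tape hasn't moved.

```bash
python3 -c "
from station import job_done
print(job_done())"
```

```text
the job is handed in; nothing more can be done
None
```

The job is handed in: I drew the bolt back, shut the lid and pressed it down with about 13 N, threw the bolt through the keeper and folded the handle flat behind the stop bar; the final picture shows it locked with the tape in place, and I saw no contact with the tools or cans but did not re-measure them.

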